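# Rack the painted panel and hold the spring clip open over its edge

## Task

Take the painted panel off the little table easel, stand it upright on edge in any free slot of the dowel rack and let go of it. Then fetch the large spring clip parked on the back board of the pencil organiser by squeezing its handles together, and finish while still holding it squeezed wide open, its gaping jaws well down over the middle of the panel's top edge, one on each side and pressing on nothing, so that I can slip a cover sheet in between. Do not let go of the clip, and leave everything else where it stands.

Things in the scene. Friction and masses are not known exactly. Their poses are not given: they have to be found in the camera images.
- panel: the painted plywood panel to rack: 8 mm thick (its x), 200 mm wide (y), 150 mm tall (z), about 170 g. Origin: centre of its bottom edge, z towards the top edge, -x out of the painted face. At the start it leans on the easel, tilted back 0.22 rad (top away from the painted side), bottom edge 35 mm above the desk; its top 45 mm is free of the easel on both sides
- easel: small fixed wooden table easel under the panel, 160 mm wide, 140 mm high: two sloping back rails, a ledge with a front lip 8 mm high, rear struts. Origin on the desk below its middle, front to its -x; the panel's origin lies 20 mm in front of it. Lift the panel along its own slope to clear the lip
- rack: fixed slotted rack: base board 150 (x) x 170 (y) x 12 mm, with six pairs of round-topped dowels 10 mm thick, tops 85 mm above the desk, at x = -55, -33, -11, 11, 33, 55 mm, y = -50 and 50 mm. Origin on the desk under its centre. Five slots, 12 mm wide, run along y at x = -44, -22, 0, 22, 44 mm; small panels stand in the two outer ones, the three inner ones are free
- organiser: fixed plywood pencil organiser, tray 100 (x) x 240 (y) x 35 mm, with an upright back board 8 mm thick and 125 mm high along y at x = +54 mm. Origin on the desk under the tray's centre. A small black bulldog clip stays on the back board at y = +95 mm
- clip: large spring clip, 26 mm wide (y), about 100 g: two steel levers on a coil spring (radius 7 mm), parked astride the top edge of the organiser's back board, handles up, jaws down, opening along its x. Origin at the centre of the coil, which rests on the board's edge; z up. The frame is that of the lever on the -x side and turns with it. Jaw pads lie 31 to 45 mm below the origin
- clip_jaw (a joint): angle between the large clip's levers, rad: 0 as parked (jaws 8 mm apart on the back board), -0.2 shut on nothing, 0.5 at the stop, fully squeezed (jaw tips 30 mm apart). The spring takes about 6 N on each handle at first, 10 N at the stop; a grip of 25 to 40 N holds it firmly at the stop
- tip_a (a point): inner lower edge of the jaw pad of the lever on the clip's -x side, 45 mm below the coil's centre
- tip_b (a point): inner lower edge of the jaw pad of the lever on the clip's +x side, 45 mm below the coil's centre
- small_a: small painted panel, 10 x 120 x 100 mm high, standing in the outer slot of the rack at rack x = -44 mm: leave alone. Origin at its bottom centre
- small_b: small painted panel, 10 x 160 x 90 mm high, standing in the outer slot of the rack at rack x = +44 mm: leave alone. Origin at its bottom centre
- ink: ink jar, 48 mm across, 65 mm high: leave alone. Origin at its bottom centre
- tape: roll of paper tape lying flat, 84 mm across, 24 mm high: leave alone. Origin at its bottom centre
- mug: white mug, 80 mm across, 90 mm high: leave alone. Origin at its bottom centre
- brush_jar: glass jar with brushes, 72 mm across, 190 mm high: leave alone. Origin at its bottom centre
- paintbox: flat watercolour box, 65 x 150 x 12 mm: leave alone. Origin at its bottom centre
- slot_mid (a point): middle of the floor of the rack's centre slot, on top of the base board; axes as the rack's. A panel standing in a slot may lean about 0.05 rad
- grip (a point): point between the clip's handles, 38 mm above the coil's centre, where to squeeze along the clip's x. Handles are 24 mm wide and reach from 6 to 49 mm above the coil's centre; parked they flare, 42 mm over their outsides here and 48 mm at the tops; squeezed to the stop their outsides are parallel, 22 mm apart. Fixed to the -x lever
Not all that is in view belongs to the job. Leave any green look-alike of the clip alone.

How it is judged:
By the outcome, as a careful person would: the job done as asked, in the order asked, and still so for the second after the job is handed in, while the arm keeps its last pose, push and grip.
It also fails if it takes over 58 s, if anything falls off the work surface, if the arm or the gripper's body presses on something with over 40 N, if the wrist force passes 120 N, or if a joint passes its speed limit or range.

## Robot

A 6-joint arm with a two-finger parallel gripper is mounted at the origin on the work surface. World frame = base frame: x ahead of the robot, y to its left, z up, the work surface at z = 0. Lengths are in m, angles in rad, forces in N, time in s.
With the tool pointing down it reaches from about 0.25 to 0.775 m from the base axis. Payload 4 kg.
Tool frame: the origin (TCP) lies midway between the tips of the shut fingers; the grasp point (between the pads) lies 19 mm behind it; x points along the fingers, z is the direction in which the jaws open and shut, and the axes are right-handed (so a half turn about x gives the same grasp; the last joint's range is limited). The gripper opens to 94 mm and grips with 3 to 60 N. Pads are 16 mm wide; open, the fingers measure 119 mm over their backs; the gripper's body (75 mm by 177 mm) begins 78 mm behind the grasp point.
Start: joints at [1.042, 0.087, 1.371, -0, 1.684, -0.103], TCP at [0.227, 0.501, 0.206] pointing down, gripper open.
Joint ranges: [-3.1, 3.1], [-0.76, 2.03], [0.27, 2.55], [-1.08, 4.22], [0.17, 2.65], [-2.57, 2.57]. Speed limits (rad/s): [2.79, 2.79, 3.14, 3.14, 3.14, 3.14].

## Interface

Orientations are given as a rotation vector (axis times angle).
In Python, from bench import r, cams, sign_off gives the robot as it stands. The module is installed in compiled form; this text tells all that it offers.
- The arm moves only by the shell command python3 -m inch 'ROWS' [FORCE]. ROWS is JSON, a list of rows, each a list of 7 numbers: the shift along the world's x, y, z each as a share of 0.1 m, from -1 to 1, then the turn, a rotation vector about the world's x, y, z each as a share of 0.5 rad, from -1 to 1, then the gripper's target within -1 to 1 (fully open at 1, half-way at 0, shut at -1). In form: [[tx, ty, tz, rx, ry, rz, hand], ...]. A call has 1 to 20 rows; each row shifts and turns the commanded pose from where the row before left it; what a row does not reach is not made up. A row lasts 1/12 s, in which the tool goes at most 41.7 mm and 7.16 degrees, less where a joint would pass 70% of its speed; a pose out of reach is approached as far as the arm can. A call with a number of a shift or a turn outside -1 to 1 is refused whole. A call with a gripper value outside its range is refused whole. The fingers move at their own pace and stop on an object; FORCE is the grip in N (left out, the last holds). Time passes only in rows, so rows that do not move let the fingers close. It gives the time, the measured TCP pose, the force and the opening at its end, in the units of the state.
- r.get_obs(): the state, without advancing time (a new reading comes with each control period).
- cams.snapshot(name): name is "scene" or "top" or "wrist"; returns a dict with "image" (400x640x3 uint8, red, green, blue), "depth" (400x640 float32, m along the optical axis (not along the pixel's ray), 0 where there is no reading), "intrinsics" (3x3 intrinsics, pixels), "position" and "orientation" of the camera in the world. Camera axes: x right, y down, z forward; pixel columns grow to the right and rows downward; lengths in m; the calibration is good to about 2 mm. A picture is of the moment at which its call begins.
- sign_off(): hands the job in, once; it reports no verdict.
Trained networks look in the newest picture that a camera, given by its name, has taken for a name from the list of things; names that differ only in an ending like _2 or _b are one class to them, and where a whole thing is asked for, a point or a joint stands for the part that bears it (a point fixed in the world has none). Each returns a list of dicts, best first, with "conf" (0 to 1); they miss things now and then, are a little off and sometimes report something else, mostly with a low value. They report only what shows in the picture. A call takes as long as a camera call. They do not tell look-alikes from the thing itself.
- cams.find_in(camera, label): "point" ([row, column] in pixels, amid what is visible of it).
- cams.trace(camera, label): "pixels" (400x640 bool, what is visible of it) and "point" ([row, column] in pixels, amid what is visible of it).
The state is a dict: "t": time; "qpos": joint angles; "joint_vel": joint speeds; "tau": joint torques, N m; "ee_pos": TCP position; "tool_rot": TCP orientation; "force": force on the tool from outside, world axes, zero at the start; "ft_torque": the same for the moment, N m; "width": finger opening in m.
Only numpy, scipy, OpenCV 4.12 (cv2) and the standard library are available. Lean on these libraries where they do the work, as an engineer would, in place of code of your own. Each camera call takes 0.05 s, during which the arm holds its last target.

## Working session

There is one attempt and no reset: what is moved stays moved. The work goes in short steps, Python scripts to look and compute and a shell command to move; the robot and the scene stay as the last step left them, time stands still between calls to the robot, and variables do not carry over. Pictures are saved under pics/ and viewed, and the job is handed in when it is done.

```bash
mkdir -p pics; cat > h.py <<'E'
import numpy as np, cv2
from bench import r, cams
from scipy.spatial.transform import Rotation as R
def save(img,name,box=None,scale=1):
    im=img[:,:,::-1]
    if box: im=im[box[0]:box[1],box[2]:box[3]]
    if scale!=1: im=cv2.resize(im,None,fx=scale,fy=scale,interpolation=cv2.INTER_CUBIC)
    cv2.imwrite('pics/'+name,im)
def camR(s):
    o=np.array(s['orientation'],float)
    return o if o.shape==(3,3) else R.from_rotvec(o).as_matrix() if o.size==3 else R.from_quat(o).as_matrix()
def cloud(s):
    d=s['depth'];K=s['intrinsics'];v,u=np.mgrid[:d.shape[0],:d.shape[1]]
    P=np.stack([(u-K[0,2])/K[0,0]*d,(v-K[1,2])/K[1,1]*d,d],-1)
    W=P@camR(s).T+np.array(s['position']); W[d==0]=np.nan
    return W
def proj(s,p):
    K=s['intrinsics'];c=(np.asarray(p)-np.array(s['position']))@camR(s)
    return c[...,:2]/c[...,2:]*[K[0,0],K[1,1]]+[K[0,2],K[1,2]]
E
python3 - <<'E'
from h import *
o=r.get_obs(); print(o)
for n in ['scene','top','wrist']:
    s=cams.snapshot(n); save(s['image'],n+'0.png'); print(n,s['intrinsics'],s['position'],s['orientation'])
    np.savez('pics/'+n+'0.npz',**s)
    for l in ['panel','easel','rack','organiser','clip','small_a','ink','tape','mug','brush_jar','paintbox']:
        print(l,[(np.round(f['point']),round(f['conf'],2)) for f in cams.find_in(n,l)])
E
```

```text
{'t': 0.0, 'qpos': array([ 1.04190753e+00,  8.79307280e-02,  1.37222612e+00, -3.33408080e-06,
        1.68365707e+00, -1.03117504e-01]), 'joint_vel': array([-2.58081947e-03,  5.10455283e-05, -1.11398265e-03, -2.53198367e-04,
       -1.67315391e-03, -2.45709777e-04]), 'tau': array([ 4.63633330e-05, -3.40198267e+01, -3.02420676e+01,  7.17588142e-02,
        3.30766488e-02, -1.59253841e-04]), 'ee_pos': array([0.22689123, 0.50040112, 0.20433177]), 'tool_rot': array([-0.89120051,  1.38307968,  0.88954427]), 'force': array([0.04248424, 0.65323838, 0.10702197]), 'ft_torque': array([0.06509026, 0.03241831, 0.01057855]), 'width': 0.09404798172130302}
scene [[511.69467581   0.         308.23116778]
 [  0.         511.69467581 196.47108178]
 [  0.           0.           1.        ]] [ 1.47311038 -0.29695664  1.07059618] [-1.96636926 -1.42218115  0.62031211]
panel [(array([159., 406.]), 0.83)]
easel [(array([184., 411.]), 0.85), (array([242., 208.]), 0.16), (array([222., 215.]), 0.15)]
rack [(array([231., 297.]), 0.76)]
organiser []
clip [(array([214., 214.]), 0.75), (array([266., 240.]), 0.54),
[... 834 characters left out ...]
0.5), (array([257., 380.]), 0.47)]
small_a [(array([186., 308.]), 0.86), (array([217., 321.]), 0.61), (array([207., 308.]), 0.2)]
ink [(array([262., 272.]), 0.73)]
tape [(array([265., 339.]), 0.9), (array([185., 406.]), 0.6)]
mug [(array([118., 242.]), 0.76)]
brush_jar [(array([118., 362.]), 0.81)]
paintbox [(array([272., 190.]), 0.93)]
wrist [[358.07951287   0.         318.07619832]
 [  0.         358.07951287 197.01353494]
 [  0.           0.           1.        ]] [0.16002347 0.53118205 0.3858161 ] [2.44931339 1.58054334 0.21018799]
panel [(array([390., 315.]), 0.72)]
easel []
rack []
organiser []
clip []
small_a []
ink []
tape []
mug []
brush_jar []
paintbox [(array([302., 233.]), 0.78)]
```

View pics/scene0.png

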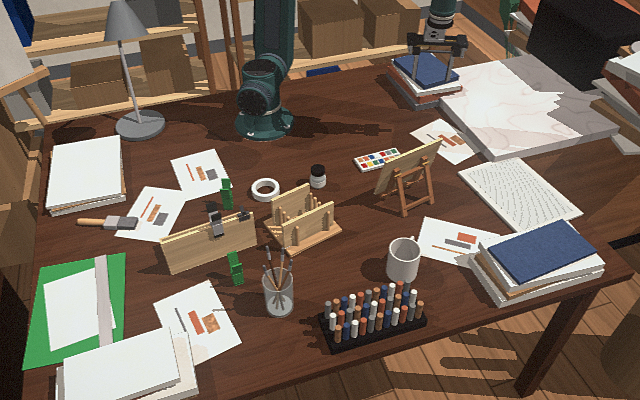

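View pics/top0.png

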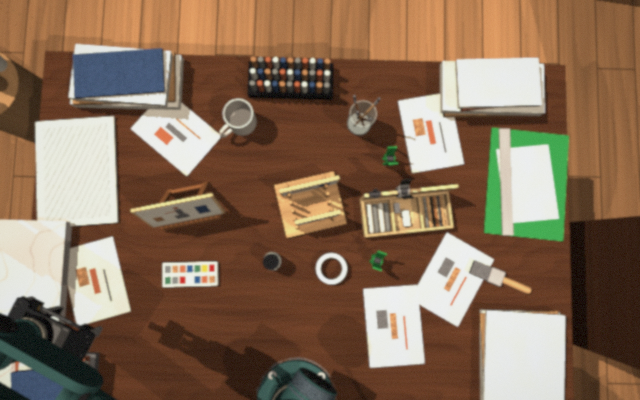

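View pics/wrist0.png

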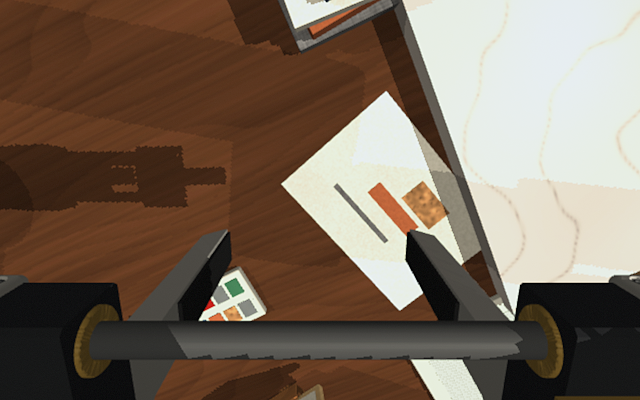

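```bash
python3 - <<'E'
from h import *
s=dict(np.load('pics/scene0.npz')); save(s['image'],'c1.png',(160,320,170,370),4)
s=dict(np.load('pics/top0.npz')); save(s['image'],'c2.png',(130,290,250,450),4)
E
```

```text
(no output)
```

View pics/c1.png

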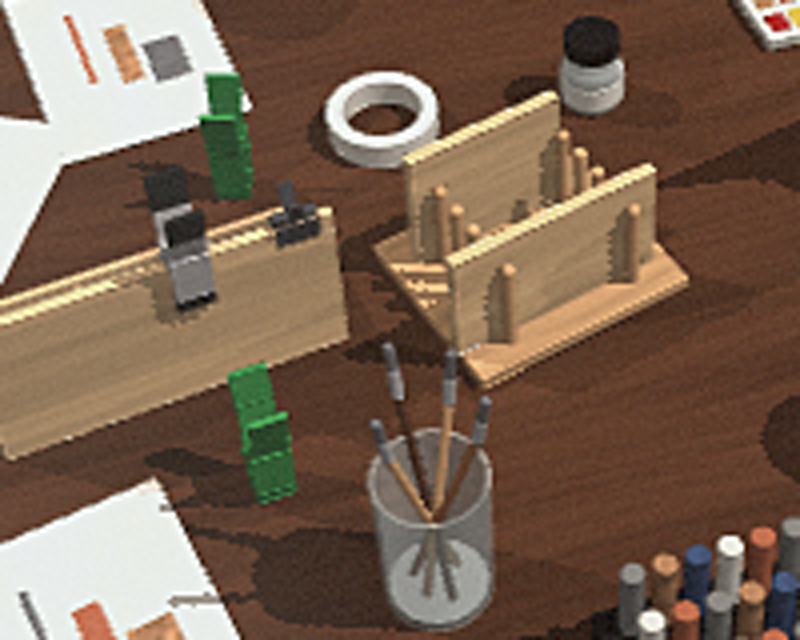

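View pics/c2.png

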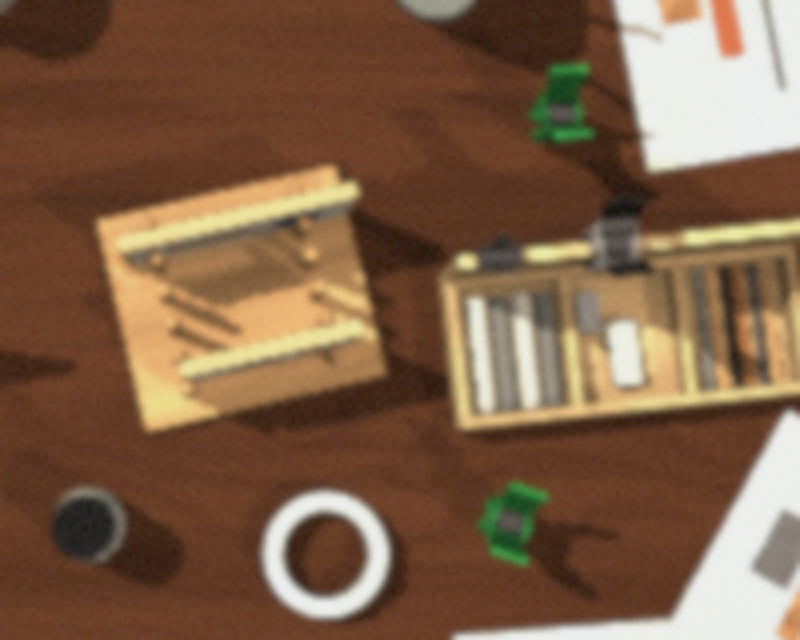

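```bash
python3 - <<'E'
from h import *
for n in ['scene','top']:
    s=cams.snapshot(n); W=cloud(s)
    print(n)
    for l in ['panel','easel','rack','small_a','clip','organiser','ink','tape','mug','brush_jar','paintbox']:
        for f in cams.trace(n,l)[:3]:
            m=f['pixels']; P=W[m]; P=P[~np.isnan(P[:,0])]
            if len(P)<5: continue
            c=cv2.minAreaRect((P[:,:2]*1000).astype(np.float32))
            print(l,round(f['conf'],2),np.round(f['point']),m.sum(),'lo',np.round(np.percentile(P,2,axis=0),3),'hi',np.round(np.percentile(P,98,axis=0),3),'rect',np.round(c[0],1),np.round(c[1],1),round(c[2],1))
E
```

```text
scene
panel 0.74 [160. 407.] 1178 lo [0.392 0.21  0.012] hi [0.528 0.403 0.184] rect [411.6 353.8] [166.1 354.4] 57.6
easel 0.89 [186. 410.] 1271 lo [0.472 0.235 0.001] hi [0.575 0.371 0.134] rect [519.4 322.9] [102.6 189. ] 15.2
easel 0.2 [203. 289.] 987 lo [ 0.473 -0.1    0.016] hi [0.513 0.011 0.114] rect [462.5 -56.3] [139.  123.6] 34.9
rack 0.84 [237. 305.] 1108 lo [ 0.482 -0.113  0.003] hi [0.615 0.068 0.082] rect [517.5 -20.5] [173.3 182. ] 13.7
small_a 0.75 [226. 307.] 1274 lo [ 0.507 -0.096  0.012] hi [0.596 0.058 0.104] rect [571.2 -40.4] [117.3 362.9] 43.7
small_a 0.72 [200. 291.] 931 lo [ 0.472 -0.1    0.013] hi [0.506 0.013 0.114] rect [449.9 -11.1] [ 76.  222.3] 49.3
clip 0.75 [192. 228.] 322 lo [ 0.29  -0.221  0.002] hi [ 0.402 -0.189  0.096] rect [ 326.2 -197.9] [ 31.6 158.6] 82.1
clip 0.63 [217. 216.] 376 lo [ 0.533 -0.272  0.091] hi [ 0.58  -0.244  0.183] rect [ 458.3 -255.8] [ 30.6 246.7] 88.7
clip 0.61 [266. 238.] 348 lo [ 0.634 -0.249  0.006] hi [ 0.678 -0.224  0.096] rect [ 655.4 -235.8] [29.4 51.5] 89.2
organiser 0.86 [240. 208.] 3482 lo [ 0.45  -0.397  0.   ] 
[... 2362 characters left out ...]
.65 [120. 240.] 1021 lo [ 0.707  0.135 -0.001] hi [0.792 0.222 0.092] rect [750.2 188. ] [ 78.5 109.8] 14.9
mug 0.22 [188. 402.] 202 lo [ 0.534 -0.27   0.101] hi [ 0.578 -0.245  0.183] rect [ 558.8 -274.8] [45.6 62.5] 10.5
brush_jar 0.74 [116. 364.] 847 lo [ 0.723 -0.189  0.001] hi [ 0.792 -0.123  0.188] rect [ 774.5 -159.8] [ 73.1 106.6] 72.6
brush_jar 0.39 [207. 307.] 2520 lo [ 0.444 -0.111  0.006] hi [0.601 0.062 0.083] rect [525.1 -24.9] [150.4 168.9] 14.9
paintbox 0.82 [272. 192.] 1282 lo [0.295 0.226 0.006] hi [0.358 0.366 0.018] rect [326.1 296.2] [ 64.5 146. ] 2.9
paintbox 0.66 [114. 362.] 869 lo [ 0.723 -0.189 -0.002] hi [ 0.797 -0.123  0.188] rect [ 776.2 -160.6] [ 78.7 108.7] 63.6
```

The clip is the grey/black one astride the back board (scene 217,216; top 189,404). The green ones standing free on the desk (scene 192,228 and 266,238) are look-alikes, and the small black one at the board's end (scene crop right) is the bulldog clip. Next I fit the poses.

```bash
cat > fit.py <<'E'
from h import *
o=r.get_obs(); M=R.from_rotvec(o['tool_rot']).as_matrix(); print('tool axes cols\n',np.round(M,3))
S={n:cams.snapshot(n) for n in ['scene','top']}
def pts(n,l,k=0):
    m=cams.trace(n,l)[k]['pixels']; m=cv2.erode(m.astype(np.uint8),np.ones((3,3)))>0
    P=cloud(S[n])[m]; return P[~np.isnan(P[:,0])]
def plane(P,tol=.004):
    rng=np.random.default_rng(0);best=None
    for _ in range(400):
        a=P[rng.choice(len(P),3,False)];n=np.cross(a[1]-a[0],a[2]-a[0]);
        if np.linalg.norm(n)<1e-7: continue
        n/=np.linalg.norm(n);i=abs((P-a[0])@n)<tol
        if best is None or i.sum()>best.sum(): best=i
    Q=P[best];c=Q.mean(0);n=np.linalg.svd(Q-c)[2][2]
    if n[0]<0:n=-n
    return n,c,Q
for n in ['scene','top']:
    P=pts(n,'panel');nn,c,Q=plane(P)
    print(n,'panel n',np.round(nn,3),'tilt',round(np.arcsin(-nn[2]),3),'yaw',round(np.arctan2(nn[1],nn[0]),3),'n',len(Q),len(P),'c',np.round(c,4),'off',round(nn@c,4))
    u=np.array([-nn[1],nn[0],0]);u/=np.linalg.norm(u);w=np.cross(nn,u)
    print('  u range',np.round(np.percentile(Q@u,[.5,2,98,99.5]),4),'w range',np.round(np.percentile(Q@w,[.5,2,98,99.5]),4),'w',np.round(w,3))
# rack base
for n in ['scene','top']:
    W=cloud(S[n]);
    Z=W[...,2];m=(Z>.007)&(Z<.017)&(W[...,0]>.42)&(W[...,0]<.64)&(W[...,1]>-.14)&(W[...,1]<.09)
    Q=W[m];c=cv2.minAreaRect((Q[:,:2]*1000).astype(np.float32));print(n,'rack base',c)
    for nm,lo,hi,xl,xh in [('smA',.106,.118,.45,.525),('smB',.096,.108,.535,.62)]:
        m=(Z>lo)&(Z<hi)&(W[...,0]>xl)&(W[...,0]<xh)&(W[...,1]>-.13)&(W[...,1]<.09)
        Q=W[m];c=cv2.minAreaRect((Q[:,:2]*1000).astype(np.float32));print(n,nm,len(Q),c, np.median(Q[:,2]))
    m=(Z>.117)&(Z<.133)&(W[...,0]>.45)&(W[...,0]<.62)&(W[...,1]>-.42)&(W[...,1]<-.15)
    Q=W[m];c=cv2.minAreaRect((Q[:,:2]*1000).astype(np.float32));print(n,'board',len(Q),c,np.median(Q[:,2]))
    m=(Z>.14)&(Z<.2)&(W[...,0]>.45)&(W[...,0]<.62)&(W[...,1]>-.42)&(W[...,1]<-.15)
    Q=W[m];c=cv2.minAreaRect((Q[:,:2]*1000).astype(np.float32));print(n,'clip handles',len(Q),c,np.percentile(Q[:,2],[50,95,99]))
E
python3 fit.py
```

```text
tool axes cols
 [[ 0.    -0.911  0.413]
 [ 0.     0.413  0.911]
 [-1.    -0.     0.   ]]
scene panel n [ 0.953  0.216 -0.211] tilt 0.213 yaw 0.223 n 884 905 c [0.5054 0.2938 0.1417] off 0.5154
  u range [0.0903 0.0918 0.2823 0.2863] w range [0.1594 0.1678 0.2981 0.3008] w [0.206 0.047 0.977]
top panel n [ 0.949  0.217 -0.228] tilt 0.23 yaw 0.225 n 1624 1640 c [0.4907 0.304  0.1235] off 0.5036
  u range [0.0905 0.0931 0.2824 0.2864] w range [0.1594 0.1659 0.3065 0.3081] w [0.222 0.051 0.974]
scene rack base ((543.5860595703125, -15.303703308105469), (182.39486694335938, 209.6101531982422), 9.557644844055176)
scene smA 167 ((486.63861083984375, -43.2658576965332), (14.806840896606445, 120.2226791381836), 15.549270629882812) 0.1110493669927256
scene smB 235 ((571.4768676757812, -19.872390747070312), (15.766685485839844, 159.90785217285156), 14.425683975219727) 0.10131443053442357
scene board 430 ((558.9190673828125, -279.85137939453125), (28.837505340576172, 238.64076232910156), 4.049834251403809) 0.12358761353495162
scene clip handles 261 ((554.6934814453125, -226.84063720703125), (54.48695755004883, 90.67002868652344), 2.327333450317383) [0.16479092 0.18170371 0.18393335]
top rack base ((526.8489990234375, -22.787872314453125), (210.67926025390625, 219.64938354492188), 86.84494018554688)
top smA 183 ((484.6751708984375, -44.06975555419922), (10.514117240905762, 118.59500122070312), 14.818778038024902) 0.11103217155332823
top smB 246 ((569.3269653320312, -20.862091064453125), (11.375657081604004, 158.96311950683594), 14.626680374145508) 0.10070677771216441
top board 295 ((559.4395141601562, -280.06884765625), (23.156246185302734, 237.10877990722656), 10.101967811584473) 0.1247114251987318
top clip handles 162 ((549.9503173828125, -226.63475036621094), (47.778804779052734, 90.6537857055664), 7.639482021331787) [0.16572529 0.18345479 0.18457548]
```

```bash
python3 - <<'E'
from h import *
s=dict(np.load('pics/scene0.npz')); save(s['image'],'c3.png',(185,245,180,270),8)
E
```

```text
(no output)
```

View pics/c3.png

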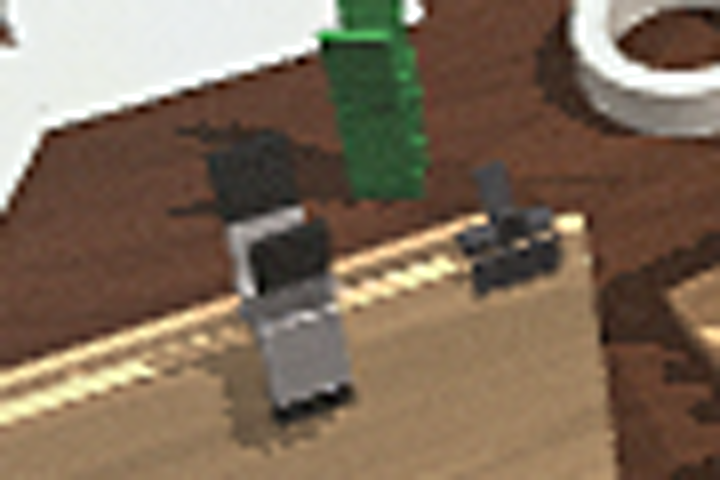

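```bash
cat >> h.py <<'E'
def to(p,x,z,nrow=None):
    """shift & turn in share units needed from measured pose to TCP p, tool x, tool z"""
    o=r.get_obs();x=np.array(x,float);x/=np.linalg.norm(x);z=np.array(z,float);z-=x*(z@x);z/=np.linalg.norm(z)
    T=np.stack([x,np.cross(z,x),z],1);C=R.from_rotvec(o['tool_rot']).as_matrix()
    rv=R.from_matrix(T@C.T).as_rotvec()
    print('t',round(o['t'],2),'shift',np.round((np.array(p)-o['ee_pos'])/.1,3),'turn',np.round(rv/.5,3),'min rows',np.ceil(max(np.linalg.norm(np.array(p)-o['ee_pos'])/.0417,np.linalg.norm(rv)/.125)))
n=np.array([.951,.217,-.218]);w=np.array([.2127,.0485,.976]);top=np.array([.5068,.3082,.1815])
E
python3 -c "
from h import *
to(top+.055*w,-w,n)"
```

```text
t 3.2 shift [ 2.913 -1.9    0.297] turn [-0.288  0.353 -1.834] min rows 9.0
```

```bash
python3 -m inch '[[0.1,-0.05,0.3,-0.024,0.029,-0.153,0],[0.25,-0.16,0.2,-0.024,0.029,-0.153,0],[0.25,-0.16,0,-0.024,0.029,-0.153,0],[0.25,-0.16,0,-0.024,0.029,-0.153,0],[0.25,-0.16,0,-0.024,0.029,-0.153,0],[0.25,-0.16,0,-0.024,0.029,-0.153,0],[0.25,-0.16,0,-0.024,0.029,-0.153,0],[0.25,-0.16,0,-0.024,0.029,-0.153,0],[0.25,-0.16,0,-0.024,0.029,-0.153,0],[0.25,-0.16,0,-0.024,0.029,-0.153,0],[0.25,-0.17,-0.1,-0.024,0.029,-0.153,0],[0.31,-0.25,-0.1,-0.024,0.029,-0.153,0],[0,0,0,0,0,0,0],[0,0,0,0,0,0,0]]'
python3 - <<'E'
from h import *
to(top+.055*w,-w,n); print(r.get_obs()['width'])
s=cams.snapshot('wrist'); save(s['image'],'w1.png')
print(proj(s,np.array([top-.1*np.array([-.222,.975,0]),top,top+.1*np.array([-.222,.975,0])])), proj(s,r.get_obs()['ee_pos']))
s=cams.snapshot('scene'); save(s['image'],'s1.png',(40,280,260,560),2)
E
```

```text
t: 4.37
ee_pos: [0.5194, 0.3081, 0.2332]
tool_rot: [-0.199, 1.784, 0.156]
force: [-0.2, 0.6, 0.2]
width: 0.047
t 4.37 shift [-0.009  0.028  0.02 ] turn [ 0.005 -0.003  0.009] min rows 1.0
0.046956714399793355
[[316.17854497 336.39573194]
 [315.54331445 209.42124365]
 [314.75734048  52.31506241]] [314.45121639 241.57542932]
```

View pics/w1.png

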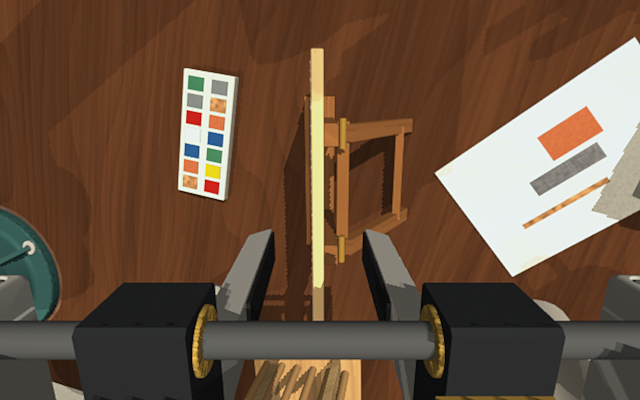

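View pics/s1.png

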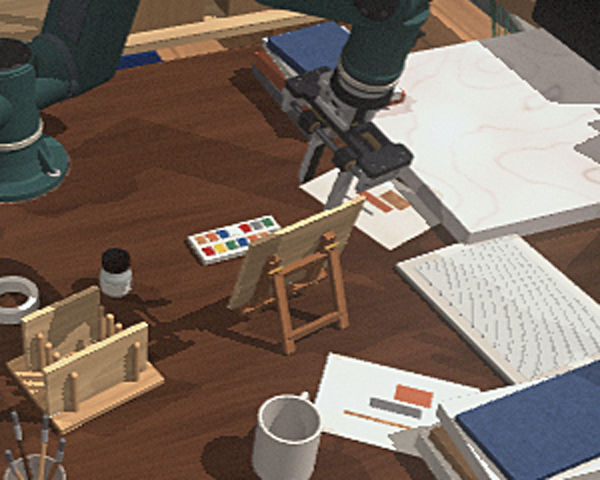

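```bash
python3 -m inch '[[-0.05,-0.004,-0.21,0,0,0.009,0],[-0.05,-0.004,-0.21,0,0,0,0],[-0.05,-0.004,-0.21,0,0,0,0],[-0.05,-0.004,-0.21,0,0,0,0],[0,0,0,0,0,0,0],[0,0,0,0,0,0,-1],[0,0,0,0,0,0,-1],[0,0,0,0,0,0,-1],[0,0,0,0,0,0,-1],[0,0,0,0,0,0,-1],[0,0,0,0,0,0,-1],[0,0,0,0,0,0,-1]]' 25
python3 - <<'E'
from h import *
to(top-.033*w,-w,n); print(r.get_obs()['width'])
E
```

```text
t: 5.47
ee_pos: [0.4988, 0.3084, 0.1521]
tool_rot: [-0.204, 1.778, 0.162]
force: [1.0, -0.3, 1.5]
width: 0.008
t 5.47 shift [ 0.01  -0.018 -0.028] turn [ 0.001  0.008 -0.007] min rows 1.0
0.008019080417847302
```

```bash
python3 -m inch '[[0.013,0.003,0.06,0,0,0,-1],[0.013,0.003,0.06,0,0,0,-1],[0.013,0.003,0.06,0,0,0,-1],[0.013,0.003,0.06,0,0,0,-1],[0.013,0.003,0.06,0,0,0,-1],[0,0,0.2,0,0,0,-1],[0,0,0.2,0,0,0,-1],[0,0,0.2,0,0,0,-1],[0,0,0.25,0,0,0,-1],[0,0,0,0,0,0,-1]]'
python3 - <<'E'
from h import *
to([.5255,-.0265,.27],[0,0,-1],[.967,.255,0]); print(r.get_obs()['width'])
E
```

```text
t: 6.3
ee_pos: [0.5062, 0.3105, 0.2727]
tool_rot: [-0.202, 1.77, 0.165]
force: [0.4, -1.2, -0.6]
width: 0.008
t 6.3 shift [ 0.193 -3.37  -0.027] turn [ 0.099 -0.404  0.059] min rows 9.0
0.008034824497258009
```

```bash
python3 -m inch '[[0.016,-0.15,0,0.007,-0.029,0.0043,-1],[0.016,-0.28,0,0.007,-0.029,0.0043,-1],[0.016,-0.28,0,0.007,-0.029,0.0043,-1],[0.016,-0.28,0,0.007,-0.029,0.0043,-1],[0.016,-0.28,0,0.007,-0.029,0.0043,-1],[0.016,-0.28,0,0.007,-0.029,0.0043,-1],[0.016,-0.28,0,0.007,-0.029,0.0043,-1],[0.016,-0.28,0,0.007,-0.029,0.0043,-1],[0.016,-0.28,0,0.007,-0.029,0.0043,-1],[0.016,-0.28,0,0.007,-0.029,0.0043,-1],[0.016,-0.28,0,0.007,-0.029,0.0043,-1],[0.016,-0.28,0,0.007,-0.029,0.0043,-1],[0,-0.14,0,0.008,-0.029,0.0043,-1],[0,0,0,0.007,-0.029,0.003,-1],[0,0,0,0,0,0,-1],[0,0,0,0,0,0,-1]]'
python3 - <<'E'
from h import *
to([.5255,-.0265,.27],[0,0,-1],[.967,.255,0]); print(r.get_obs()['width'])
for n in ['wrist','scene','top']:
    s=cams.snapshot(n); np.savez('pics/'+n+'2.npz',**s)
    if n=='wrist': save(s['image'],'w2.png')
    if n=='scene': save(s['image'],'s2.png',(100,300,220,420),3)
    if n=='top': save(s['image'],'t2.png',(130,270,210,410),4)
E
```

```text
t: 7.63
ee_pos: [0.5235, -0.0264, 0.2661]
tool_rot: [-0.204, 1.571, 0.2]
force: [-0.7, 0.4, -1.7]
width: 0.0078
t 7.63 shift [ 0.02  -0.001  0.039] turn [ 0.007 -0.018  0.001] min rows 1.0
0.007832109302493345
```

View pics/w2.png

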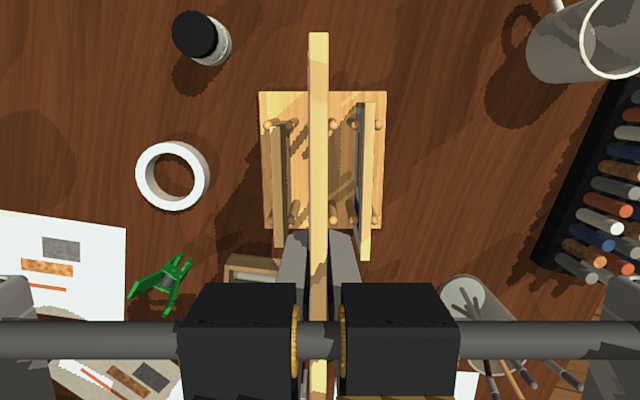

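View pics/s2.png

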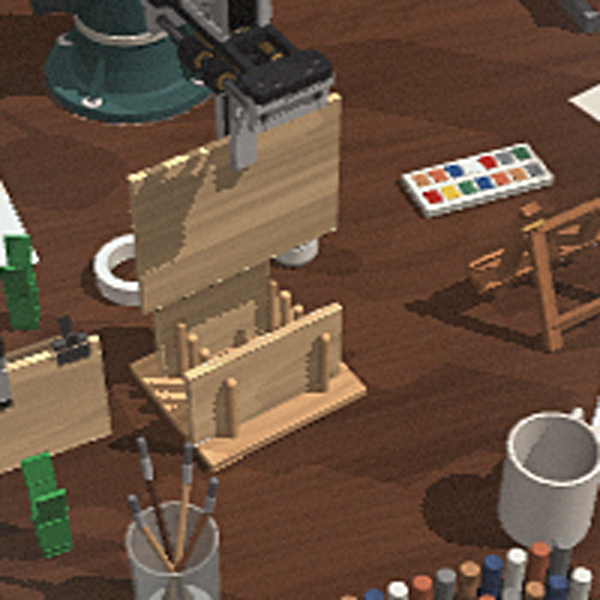

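```bash
python3 - <<'E'
from h import *
s=dict(np.load('pics/wrist2.npz'));W=cloud(s);Z=W[...,2]
ex=np.array([.967,.255]);ey=np.array([-.255,.967])
def rep(name,m):
    Q=W[m];a=Q[:,:2]@ex;b=Q[:,:2]@ey
    print(name,len(Q),'X',np.round(np.percentile(a,[1,5,50,95,99]),4),'Y',np.round(np.percentile(b,[1,5,50,95,99]),4))
    c=cv2.minAreaRect((Q[:,:2]*1000).astype(np.float32));print('   ',np.round(c[0],1),np.round(c[1],1),round(c[2],2))
near=(abs(W[...,0]-.526)<.11)&(abs(W[...,1]+.025)<.11)
rep('base',near&(abs(Z-.012)<.005))
rep('smA',near&(abs(Z-.111)<.005)&(W[...,:2]@ex<.49))
rep('smB',near&(abs(Z-.101)<.005)&(W[...,:2]@ex>.52))
X=W[...,:2]@ex
d=near&(Z>.07)&(Z<.088)
print('dowel comps');k,lab,st,cc=cv2.connectedComponentsWithStats(d.astype(np.uint8))
for i in range(1,k):
    if st[i,4]>12:
        Q=W[lab==i];print(st[i,4],np.round(cc[i]),np.round([Q[:,:2]@ex@np.ones(len(Q))/len(Q),(Q[:,:2]@ey).mean(),Q[:,2].max()],4))
rep('panel top',(abs(Z-.296)<.006)&(abs(X-.50)<.03))
print(proj(s,np.array([.5235,-.0264,.2661])))
# depth-based panel plane in scene/top
for n in ['scene','top']:
    s=dict(np.load(f'pics/{n}2.npz'));W=cloud(s);X=W[...,:2]@ex;Y=W[...,:2]@ey
    m=(W[...,2]>.15)&(W[...,2]<.25)&(abs(X-.5)<.025)&(Y>-.30)&(Y<-.07)
    if n=='top': m=(W[...,2]>.285)&(W[...,2]<.305)&(abs(X-.5)<.03)
    Q=W[m];print(n,len(Q));
    if len(Q)>30:
        A=np.c_[Q[:,2]-.2,Q[:,:2]@ey,np.ones(len(Q))];c=np.linalg.lstsq(A,Q[:,:2]@ex,rcond=None)[0];print('X = a*(z-.2)+b*Y+c',np.round(c,4), 'Yr',np.percentile(Q[:,:2]@ey,[1,99]),'Z',np.percentile(Q[:,2],[1,99]), 'Xr', np.percentile(Q[:,:2]@ex,[1,50,99]))
E
```

```text
base 8515 X [0.4303 0.4335 0.5149 0.5751 0.5782] Y [-0.2407 -0.2298 -0.1421 -0.078  -0.0746]
    [528.  -24.4] [150.2 169. ] 15.12
smA 1356 X [0.4551 0.4556 0.4604 0.465  0.4652] Y [-0.2253 -0.2197 -0.1623 -0.1122 -0.1078]
    [487.4 -43.9] [ 10.3 119.6] 15.04
smB 1780 X [0.5425 0.5428 0.5474 0.5524 0.5529] Y [-0.243  -0.235  -0.1582 -0.0928 -0.0874]
    [571.9 -20.6] [ 10.8 158.5] 15.12
dowel comps
459 [357. 173.] [ 0.5401 -0.1588  0.0879]
75 [268. 125.] [ 0.4492 -0.1079  0.0871]
394 [288. 175.] [ 0.4681 -0.1603  0.0879]
83 [333. 125.] [ 0.5146 -0.1082  0.0874]
74 [378. 125.] [ 0.5589 -0.1078  0.0875]
57 [270. 220.] [ 0.4482 -0.2073  0.0867]
92 [333. 219.] [ 0.5152 -0.2066  0.0878]
70 [374. 219.] [ 0.5597 -0.2064  0.0873]
panel top 6821 X [0.4882 0.4967 0.5009 0.505  0.5142] Y [-0.2287 -0.2191 -0.1267 -0.0656 -0.0607]
    [521.7 -14.9] [ 31.7 175.1] 22.44
[315.8238265  243.36645149]
scene 1852
X = a*(z-.2)+b*Y+c [0.0087 0.0008 0.5035] Yr [-0.25730409 -0.07225128] Z [0.15122168 0.24905628] Xr [0.49839762 0.50340455 0.50750566]
top 82
X = a*(z-.2)+b*Y+c [ 0.3267 -0.0006  0.4681] Yr [-0.25761149 -0.09227625] Z [0.28681564 0.29949877] Xr [0.4950162  0.49895929 0.5039915 ]
```

```bash
python3 -m inch '[[0.033,0.009,0,0.007,-0.018,0.007,-1],[0,0,0,0,0,0,-1],[0,0,-0.2,0,0,0,-1],[0,0,-0.2,0,0,0,-1],[0,0,0,0,0,0,-1],[0,0,0,0,0,0,-1]]'
python3 - <<'E'
from h import *
to([.5266,-.0256,.132],[0,0,-1],[.966,.2588,0])
ex=np.array([.967,.255]);ey=np.array([-.255,.967])
s=cams.snapshot('wrist');W=cloud(s);Z=W[...,2];X=W[...,:2]@ex;Y=W[...,:2]@ey
m=(abs(X-.504)<.007)&(Y>-.14)&(Y<-.05)&(Z>.2);Q=W[m]
print('panel top z',np.percentile(Q[:,2],[5,50,95]),'X',np.percentile(Q[:,:2]@ex,[1,50,99]),'Ymax',(Q[:,:2]@ey).max())
A=np.c_[Q[:,:2]@ey+.1,np.ones(len(Q))];print(np.linalg.lstsq(A,Q[:,2],rcond=None)[0])
m=(abs(Z-.08)<.008)&(abs(W[...,0]-.526)<.11)&(abs(W[...,1]+.025)<.11)
k,lab,st,cc=cv2.connectedComponentsWithStats(m.astype(np.uint8))
for i in range(1,k):
    if 150>st[i,4]>12:
        Q=W[lab==i];print(st[i,4],np.round(cc[i]),np.round([(Q[:,:2]@ex).mean(),(Q[:,:2]@ey).mean()],4))
save(s['image'],'w3.png',(0,260,200,440),3)
E
```

```text
t: 8.28
ee_pos: [0.5265, -0.0259, 0.2253]
tool_rot: [-0.205, 1.563, 0.205]
force: [0.1, 0.2, -1.5]
width: 0.0078
t 8.28 shift [ 0.001  0.003 -0.933] turn [ 0.001 -0.004  0.002] min rows 3.0
panel top z [0.25590618 0.334565   0.34776589] X [0.49714563 0.50378515 0.51084371] Ymax -0.05954859460029222
[-1.33769427  0.28103102]
70 [304. 128.] [ 0.4914 -0.1082]
80 [332. 128.] [ 0.5158 -0.1082]
86 [381. 129.] [ 0.5588 -0.108 ]
58 [260. 233.] [ 0.448  -0.2073]
17 [306. 228.] [ 0.4921 -0.2041]
21 [330. 228.] [ 0.516  -0.2041]
88 [376. 233.] [ 0.5594 -0.2065]
```

View pics/w3.png

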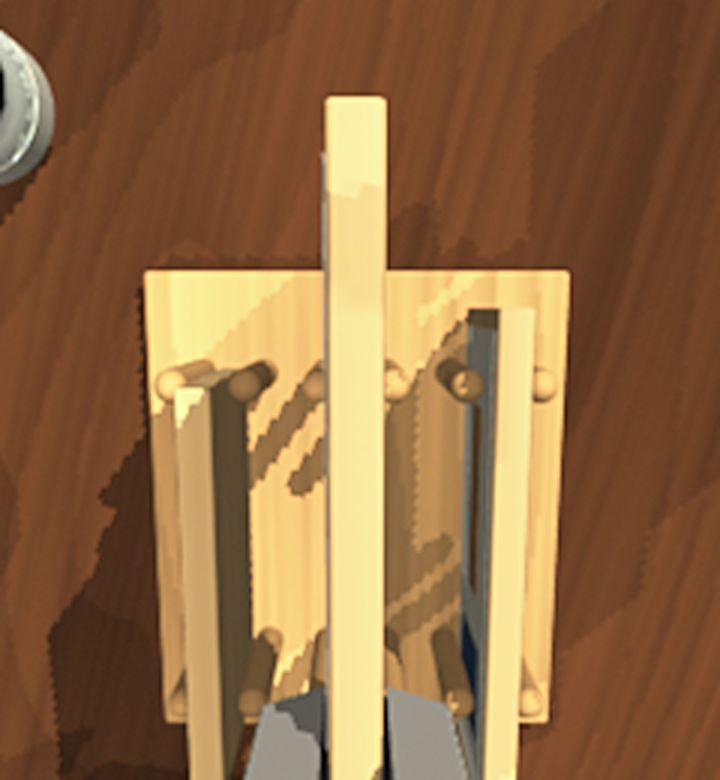

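```bash
python3 -m inch '[[0,0,-0.15,0,-0.004,0,-1],[0,0,-0.15,0,0,0,-1],[0,0,-0.15,0,0,0,-1],[0,0,-0.15,0,0,0,-1],[0,0,-0.1,0,0,0,-1],[0,0,0,0,0,0,-1]]'

```

```text
t: 8.83
ee_pos: [0.5266, -0.0261, 0.1552]
tool_rot: [-0.205, 1.561, 0.204]
force: [0.1, 1.1, -1.4]
width: 0.0078
```

```bash
python3 -m inch '[[0,0,-0.1,0,0,0,-1],[0,0,-0.05,0,0,0,-1],[0,0,-0.03,0,0,0,-1],[0,0,-0.02,0,0,0,-1],[0,0,0,0,0,0,-1]]'

```

```text
t: 9.25
ee_pos: [0.5274, -0.0262, 0.1364]
tool_rot: [-0.205, 1.558, 0.203]
force: [-0.1, 1.0, -2.5]
width: 0.0076
```

```bash
python3 -m inch '[[0,0,-0.02,0,0,0,-1],[0,0,-0.02,0,0,0,-1],[0,0,-0.01,0,0,0,-1],[0,0,0,0,0,0,-1]]'
python3 - <<'E'
from h import *
for n in ['scene','wrist']:
    s=cams.snapshot(n)
    if n=='scene': save(s['image'],'s4.png',(130,280,240,390),4)
    else: save(s['image'],'w4.png',(0,260,200,440),3)
E
```

```text
t: 9.58
ee_pos: [0.5273, -0.0263, 0.1317]
tool_rot: [-0.206, 1.558, 0.203]
force: [-0.1, -0.3, -0.8]
width: 0.0075
```

View pics/s4.png

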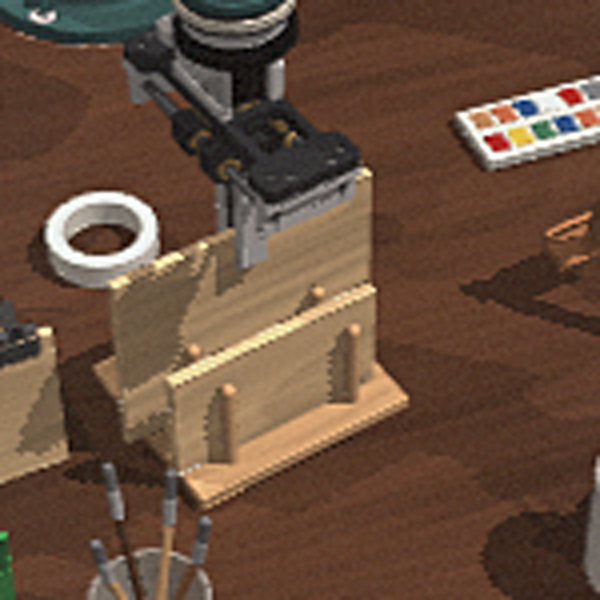

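View pics/w4.png

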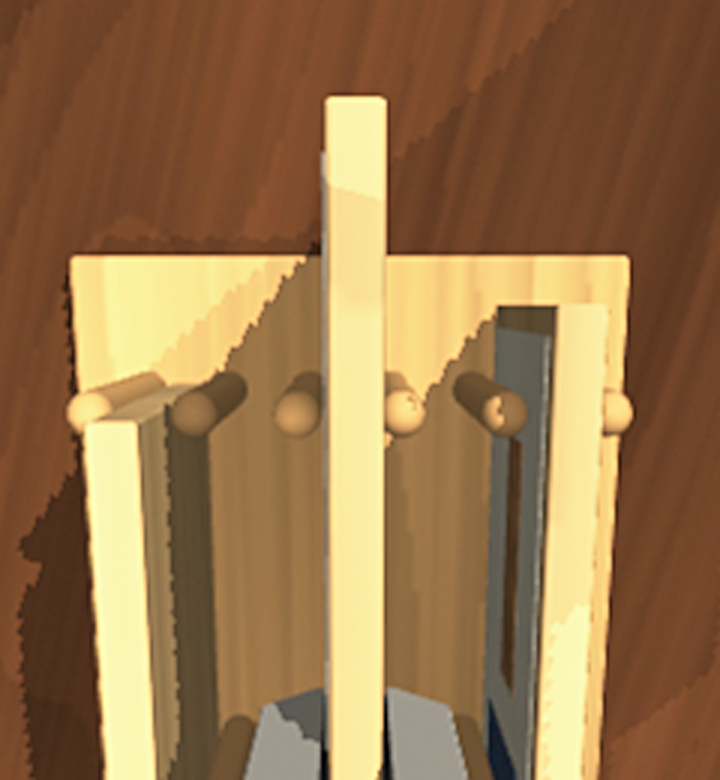

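```bash
python3 -m inch '[[0,0,-0.01,0,0,0,-1],[0,0,-0.01,0,0,0,-1],[0,0,0,0,0,0,-1]]'

```

```text
t: 9.93
ee_pos: [0.5275, -0.0263, 0.1316]
tool_rot: [-0.206, 1.557, 0.203]
force: [-2.3, -0.7, 5.9]
width: 0.0078
```

```bash
python3 -m inch '[[0,0,0,0,0,0,-0.75],[0,0,0,0,0,0,-0.65],[0,0,0,0,0,0,-0.4],[0,0,0,0,0,0,-0.2],[0,0,0,0,0,0,-0.2],[0,0,0,0,0,0,-0.2],[0,0,0.1,0,0,0,-0.2],[0,0,0.3,0,0,0,-0.1],[0,0,0.4,0,0,0,0],[0,0,0.4,0,0,0,0.2],[0,0,0,0,0,0,0.2]]'
python3 - <<'E'
from h import *
o=r.get_obs();print(o['width'],o['ee_pos'])
ex=np.array([.967,.255]);ey=np.array([-.255,.967])
for n in ['scene','wrist','top']:
    s=cams.snapshot(n);np.savez('pics/'+n+'5.npz',**s)
    if n=='scene': save(s['image'],'s5.png',(130,280,170,370),4)
    if n=='wrist': save(s['image'],'w5.png')
E
```

```text
t: 10.85
ee_pos: [0.5307, -0.0268, 0.2602]
tool_rot: [-0.209, 1.542, 0.199]
force: [-0.5, 0.0, 0.3]
width: 0.055
0.05501163861011187 [ 0.53067448 -0.02677932  0.26022872]
```

View pics/s5.png

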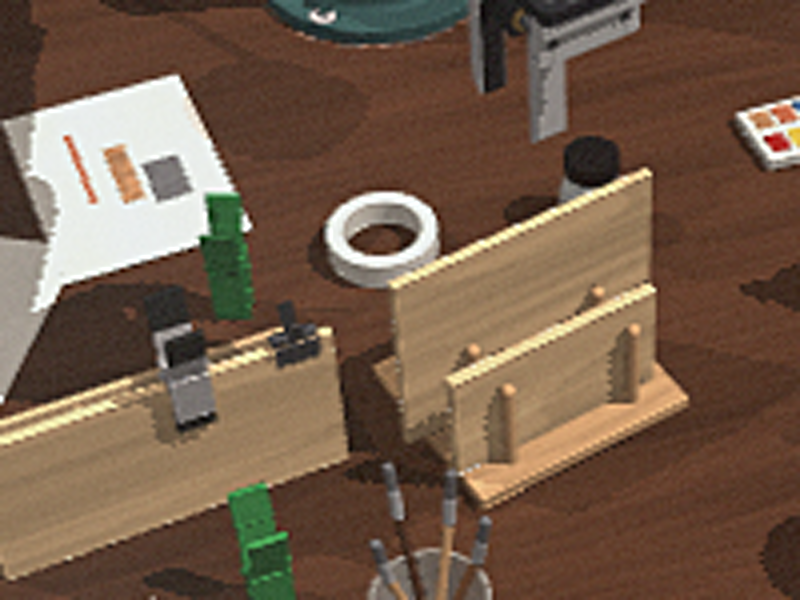

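View pics/w5.png

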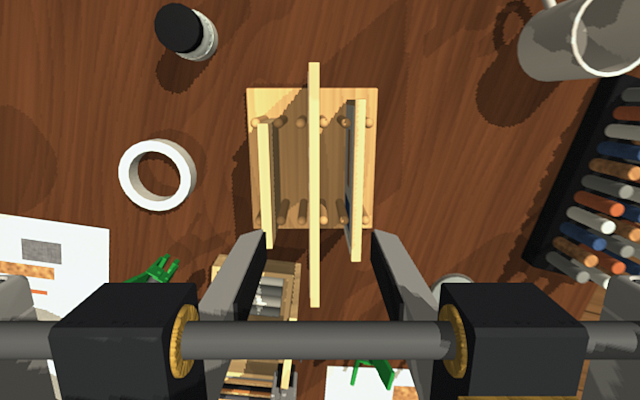

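```bash
python3 - <<'E'
from h import *
to([.556,-.258,.26],[0,0,-1],[np.cos(.122),np.sin(.122),0])
E
```

```text
t 11.0 shift [ 0.286 -2.317  0.097] turn [ 0.003  0.009 -0.277] min rows 6.0
```

```bash
python3 -m inch '[[0.02,-0.15,0.05,0,0.001,-0.028,0.5],[0.03,-0.24,0.05,0,0.001,-0.028,1],[0.03,-0.24,0,0,0.001,-0.028,1],[0.03,-0.24,0,0,0.001,-0.028,1],[0.03,-0.24,0,0,0.001,-0.028,1],[0.03,-0.24,0,0,0.001,-0.028,1],[0.03,-0.24,0,0,0.001,-0.028,1],[0.03,-0.24,0,0,0.001,-0.028,1],[0.03,-0.24,0,0,0.001,-0.028,1],[0.03,-0.24,0,0,0.001,-0.028,1],[0,0,0,0,0,0,1],[0,0,0,0,0,0,1],[0,0,0,0,0,0,1]]'
cat > m6.py <<'E'
from h import *
import sys
to([.556,-.258,.26],[0,0,-1],[np.cos(.122),np.sin(.122),0]);o=r.get_obs();print(o['ee_pos'],o['width'])
s=cams.snapshot('wrist');np.savez('pics/wrist6.npz',**s);save(s['image'],'w6.png');W=cloud(s);Z=W[...,2]
f=cams.trace('wrist','clip')
for g in f: print(g['conf'],np.round(g['point']),g['pixels'].sum())
near=(abs(W[...,0]-.556)<.06)&(abs(W[...,1]+.258)<.04)
for lo,hi in [(.176,.19),(.165,.176),(.155,.165),(.14,.155),(.127,.14)]:
    Q=W[near&(Z>lo)&(Z<hi)]
    if len(Q)>10:
        c=cv2.minAreaRect((Q[:,:2]*1000).astype(np.float32));print(lo,hi,len(Q),np.round(c[0],1),np.round(c[1],1),round(c[2],2),'max z',Q[:,2].max())
# board top
m=(abs(W[...,0]-.556)<.05)&(W[...,1]<-.14)&(W[...,1]>-.42)&(abs(Z-.125)<.004)
Q=W[m];c=cv2.minAreaRect((Q[:,:2]*1000).astype(np.float32));print('board',len(Q),np.round(c[0],1),np.round(c[1],1),round(c[2],2))
A=np.c_[Q[:,1]+.258,np.ones(len(Q))]
for it in range(5):
    c=np.linalg.lstsq(A,Q[:,0],rcond=None)[0];k=abs(Q[:,0]-A@c)<.006;A=A[k];Q=Q[k]
print('board line x=',c,'yaw',-c[0],len(Q),'y',Q[:,1].min(),Q[:,1].max(),'z',np.median(Q[:,2]))
print(proj(s,o['ee_pos']))
E
python3 m6.py
```

```text
t: 12.08
ee_pos: [0.5557, -0.2565, 0.2578]
tool_rot: [-0.094, 1.574, 0.096]
force: [-0.5, 0.2, 0.9]
width: 0.0939
t 12.08 shift [ 0.003 -0.015  0.022] turn [-0.002 -0.01   0.002] min rows 1.0
[ 0.55566343 -0.2565      0.25778292] 0.09390967552528352
0.95 [168. 417.] 1408
0.7 [197. 318.] 2330
0.176 0.19 602 [ 556.4 -259.3] [47.7 25.3] 8.16 max z 0.18523075759302055
0.165 0.176 300 [ 556.6 -259.1] [41.9 24.8] 7.53 max z 0.17597711933211296
0.155 0.165 199 [ 556.6 -259. ] [37.3 24.5] 7.76 max z 0.16491500373934614
0.14 0.155 542 [ 557.4 -259.5] [31.  26.1] 9.05 max z 0.15498935565465904
0.127 0.14 448 [ 554.9 -257.6] [79.1 24.9] 89.12 max z 0.13999196375205158
board 1629 [ 557.4 -277. ] [ 24.8 229.6] 4.08
board line x= [-0.13627458  0.55650437] yaw 0.13627458161671288 1528 y -0.3910526610904491 -0.16262871221884398 z 0.12601852747833625
[315.66550677 243.80280824]
```

View pics/w6.png

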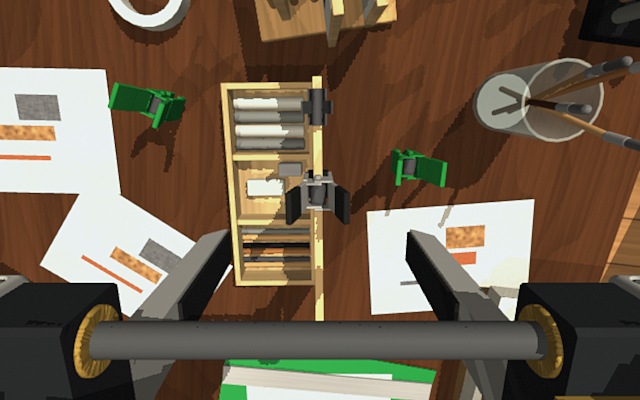

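```bash
python3 -m inch '[[0.008,-0.027,-0.1,-0.002,-0.01,0.027,1],[0,0,-0.2,0,0,0,1],[0,0,-0.2,0,0,0,1],[0,0,-0.2,0,0,0,1],[0,0,-0.2,0,0,0,1],[0,0,-0.16,0,0,0,1],[0,0,0,0,0,0,1],[0,0,0,0,0,0,1]]'
python3 - <<'E'
from h import *
to([.5565,-.2592,.152],[0,0,-1],[np.cos(.136),np.sin(.136),0])
E
```

```text
t: 12.85
ee_pos: [0.5563, -0.259, 0.1522]
tool_rot: [-0.107, 1.568, 0.106]
force: [0.0, 0.8, -1.0]
width: 0.0938
t 12.85 shift [ 0.002 -0.002 -0.002] turn [0.001 0.001 0.002] min rows 1.0
```

```bash
python3 -m inch '[[0,0,0,0,0,0,-0.1],[0,0,0,0,0,0,-0.1],[0,0,0,0,0,0,-0.1],[0,0,0,0,0,0,-0.3],[0,0,0,0,0,0,-0.4],[0,0,0,0,0,0,-0.5],[0,0,0,0,0,0,-0.6],[0,0,0,0,0,0,-1],[0,0,0,0,0,0,-1],[0,0,0,0,0,0,-1],[0,0,0,0,0,0,-1],[0,0,0,0,0,0,-1]]' 32
python3 - <<'E'
from h import *
s=cams.snapshot('scene');save(s['image'],'s7.png',(140,260,160,320),5)
E
```

```text
t: 13.85
ee_pos: [0.5582, -0.2608, 0.1574]
tool_rot: [-0.11, 1.561, 0.101]
force: [-1.7, 0.6, 9.3]
width: 0.0213
```

View pics/s7.png

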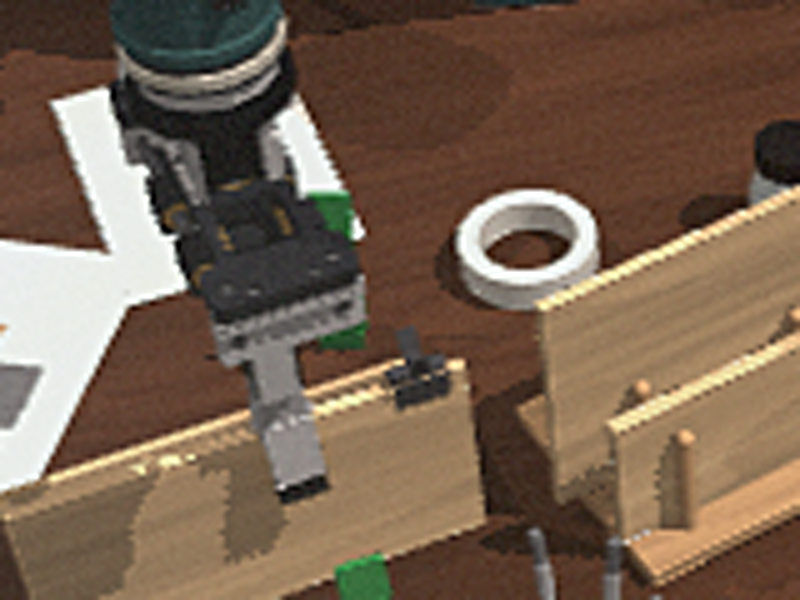

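```bash
python3 -m inch '[[0,0,0.05,0,0,0,-1],[0,0,0.1,0,0,0,-1],[0,0,0.15,0,0,0,-1],[0,0,0.2,0,0,0,-1],[0,0,0.25,0,0,0,-1],[0,0,0.25,0,0,0,-1],[0,0,0.15,0,0,0,-1],[0,0,0,0,0,0,-1],[0,0,0,0,0,0,-1]]'
cat > m8.py <<'E'
from h import *
o=r.get_obs();print(o['ee_pos'],o['width'],o['force'])
s=cams.snapshot('scene');np.savez('pics/scene8.npz',**s);save(s['image'],'s8.png',(100,250,170,370),4)
W=cloud(s)
s2=cams.snapshot('wrist');np.savez('pics/wrist8.npz',**s2);save(s2['image'],'w8.png')
# panel in rack, rack-axes frame
ex=np.array([.966,.2588]);ey=np.array([-.2588,.966])
X=W[...,:2]@ex;Y=W[...,:2]@ey
m=(W[...,2]>.115)&(W[...,2]<.155)&(abs(X-.505)<.025)&(Y>-.27)&(Y<-.05)
Q=W[m];A=np.c_[Q[:,2]-.162,Q[:,:2]@ey+.16,np.ones(len(Q))];c=np.linalg.lstsq(A,Q[:,:2]@ex,rcond=None)[0]
print('back face X=a(z-.162)+b(Y+.16)+c',np.round(c,4),len(Q),'Y',np.percentile(Q[:,:2]@ey,[.3,99.7]))
m=(W[...,2]>.14)&(W[...,2]<.175)&(abs(X-.505)<.025)&(Y>-.28)&(Y<-.04);print('ztop',np.percentile(W[m][:,2],[95,99]),'Yall',np.percentile(W[m][:,:2]@ey,[.3,99.7]))
s5=dict(np.load('pics/wrist5.npz'));V=cloud(s5);X=V[...,:2]@ex;Y=V[...,:2]@ey
m=(abs(V[...,2]-.163)<.006)&(abs(X-.505)<.03)&(Y<-.04)&(Y>-.29);Q=V[m];rc=cv2.minAreaRect((Q[:,:2]*1000).astype(np.float32))
print('wrist5 panel top',len(Q),rc,'X',np.percentile(Q[:,:2]@ex,[2,50,98]),'Y',np.percentile(Q[:,:2]@ey,[.5,99.5]),'z',np.median(Q[:,2]), 'ctr X',np.array(rc[0])/1000@ex)
E
python3 m8.py
```

```text
t: 14.65
ee_pos: [0.5573, -0.2601, 0.2691]
tool_rot: [-0.108, 1.564, 0.103]
force: [0.2, -0.5, -2.2]
width: 0.0215
[ 0.55726818 -0.2601488   0.2691209 ] 0.021518479407558914 [ 0.24934804 -0.47670036 -2.21108091]
back face X=a(z-.162)+b(Y+.16)+c [0.0148 0.0027 0.5075] 717 Y [-0.26099462 -0.06155656]
ztop [0.16449652 0.1654668 ] Yall [-0.26072057 -0.06183107]
wrist5 panel top 2486 ((529.1029052734375, -26.0009765625), (7.873256683349609, 198.9019775390625), 15.043255805969238) X [0.50073253 0.50456122 0.50832888] Y [-0.25982721 -0.06334645] z 0.1630905034747733 ctr X 0.5043843537597656
```

View pics/s8.png

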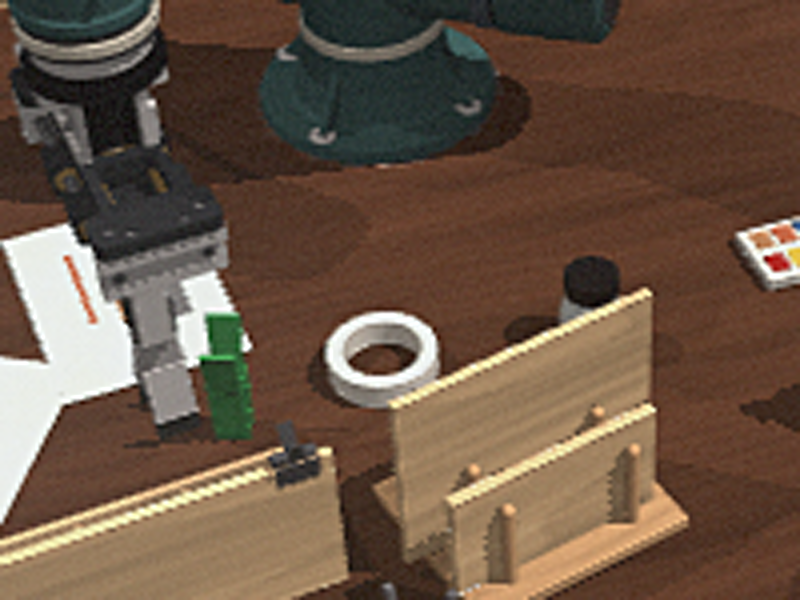

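View pics/w8.png

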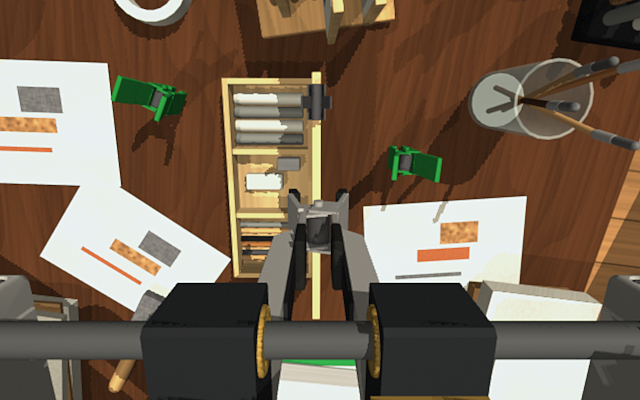

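```bash
cat > clipm.py <<'E'
from h import *
import sys
def meas(tag,yaw,ctr,S=None):
    ex=np.array([np.cos(yaw),np.sin(yaw)]);ey=np.array([-np.sin(yaw),np.cos(yaw)])
    for n in ['wrist','scene']:
        s=dict(np.load(f'pics/{n}{tag}.npz'));W=cloud(s);im=s['image']
        D=W[...,:2]-np.array(ctr);X=D@ex;Y=D@ey;Z=W[...,2]
        m=(abs(X)<.035)&(abs(Y)<.02)&(Z>.10)
        for lo in np.arange(.10,.29,.01):
            k=m&(Z>=lo)&(Z<lo+.01)
            if k.sum()>8: print(n,round(lo,3),k.sum(),'X',np.round(np.percentile(X[k],[2,50,98])*1000,1),'Y',np.round(np.percentile(Y[k],[2,98])*1000,1))
if __name__=='__main__':
    meas('8',.13,(.5573,-.2601))
    s=dict(np.load('pics/scene8.npz'));save(s['image'],'c8.png',(165,220,190,245),10)
    s=dict(np.load('pics/wrist8.npz'));save(s['image'],'c8w.png',(170,330,250,400),5)
E
python3 clipm.py
```

```text
wrist 0.12 299 X [-4.4 -0.6  3.1] Y [-13.5  19.5]
wrist 0.2 60 X [-19.4 -12.5  21.2] Y [12.8 15.5]
wrist 0.21 227 X [-19.5  12.9  21.4] Y [-8.4 15.2]
wrist 0.22 217 X [-18.3 -12.5  20.1] Y [-6.7 15.2]
wrist 0.23 284 X [-15.7   4.7  17.4] Y [-3.4 14.9]
wrist 0.24 953 X [-12.5   0.8  14.5] Y [-8.4 17.6]
wrist 0.25 548 X [-9.2  1.3 11.2] Y [-11.   14.7]
wrist 0.26 102 X [-11.9   0.9  13.9] Y [ 8.8 13.7]
wrist 0.27 367 X [-20.    7.3  22.2] Y [-0.5 14. ]
wrist 0.28 568 X [-20.9  -5.2  22.6] Y [-7. 14.]
scene 0.1 40 X [-1.5  2.   5.1] Y [-19.1  18.9]
scene 0.11 44 X [-1.6  2.5  5.1] Y [-19.2  17.8]
scene 0.12 59 X [-6.8  1.   5.4] Y [-19.   19.6]
scene 0.2 32 X [-16.1  19.2  21.6] Y [-9.3 15. ]
scene 0.21 38 X [-16.7  18.5  21.2] Y [-10.   15.1]
scene 0.22 45 X [ 9.4 17.9 22.8] Y [-9.8 15.6]
scene 0.23 48 X [ 9.1 15.3 20.8] Y [-10.2  14.9]
scene 0.24 50 X [-8.7 12.1 16.2] Y [-12.1  17.4]
scene 0.25 44 X [-6.2 10.5 14.4] Y [-10.4  14.4]
scene 0.26 28 X [-7.5 10.9 14. ] Y [-9.4 13.2]
scene 0.27 16 X [-9.3 13.7 23.2] Y [-9.9 14.3]
scene 0.28 39 X [-7.5 22.1 25.2] Y [-10.2  13.7]
```

View pics/c8.png

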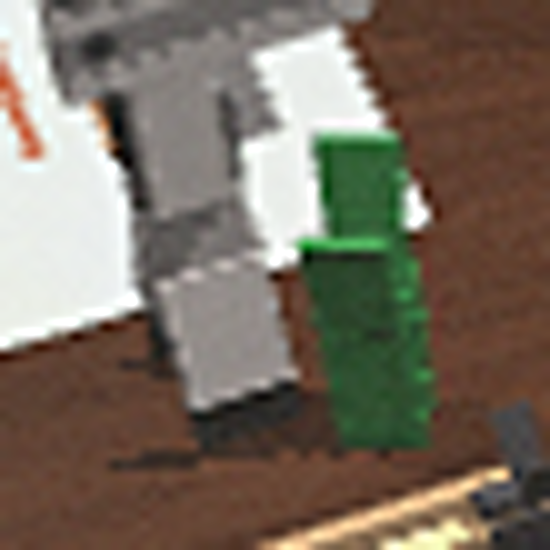

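View pics/c8w.png

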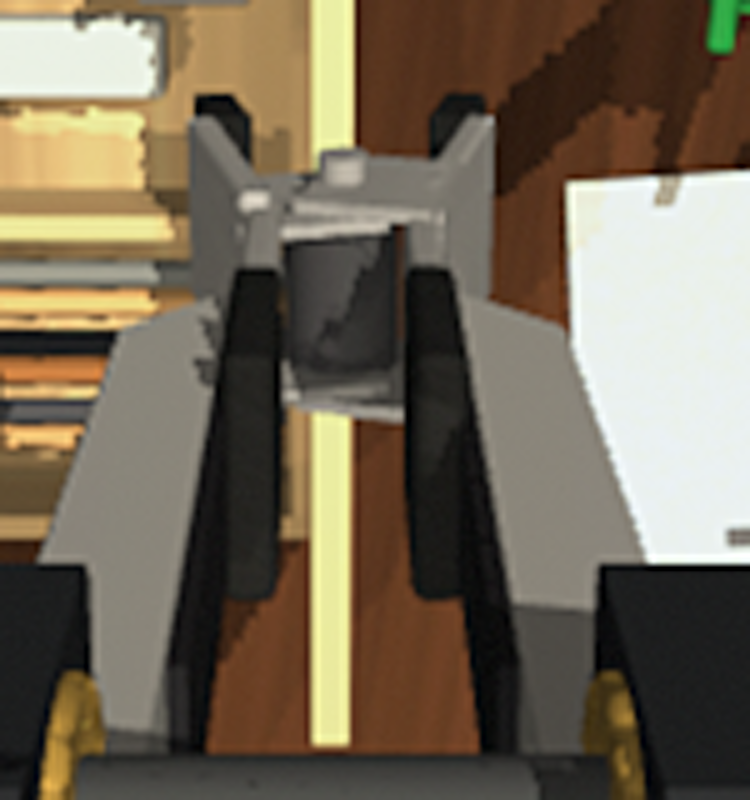

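```bash
python3 - <<'E'
from h import *
to([.5285,-.0277,.262],[0,0,-1],[np.cos(.2625),np.sin(.2625),0])
E
```

```text
t 14.75 shift [-0.279  2.32  -0.044] turn [ 0.001 -0.     0.257] min rows 6.0
```

```bash
python3 -m inch '[[-0.01,0.08,0,0,0,0.018,-1],[-0.02,0.14,0,0,0,0.018,-1],[-0.02,0.18,0,0,0,0.018,-1],[-0.023,0.2,0,0,0,0.018,-1],[-0.023,0.2,0,0,0,0.018,-1],[-0.023,0.2,0,0,0,0.018,-1],[-0.023,0.2,0,0,0,0.018,-1],[-0.023,0.2,0,0,0,0.018,-1],[-0.023,0.2,0,0,0,0.018,-1],[-0.023,0.2,0,0,0,0.018,-1],[-0.023,0.2,0,0,0,0.018,-1],[-0.02,0.18,0,0,0,0.018,-1],[-0.02,0.14,0,0,0,0.018,-1],[-0.008,0.04,0,0,0,0.018,-1],[0,0,0,0,0,0,-1],[0,0,0,0,0,0,-1],[0,0,0,0,0,0,-1]]'
cat > m9.py <<'E'
from h import *
import sys; from clipm import meas
tag=sys.argv[1];zt=float(sys.argv[2])
to([.5285,-.0277,zt],[0,0,-1],[np.cos(.2625),np.sin(.2625),0]);o=r.get_obs();print(o['ee_pos'],o['width'],o['force'])
for n in ['wrist','scene']:
    s=cams.snapshot(n);np.savez(f'pics/{n}{tag}.npz',**s)
    save(s['image'],f'{n}{tag}.png',*(((100,360,200,440),2.2) if n=='wrist' else ((130,280,220,370),4)))
meas(tag,.2625,(.5290,-.0255))
E
python3 m9.py 9 .262
```

```text
t: 16.17
ee_pos: [0.5286, -0.0244, 0.2682]
tool_rot: [-0.205, 1.559, 0.202]
force: [0.6, -0.5, -0.7]
width: 0.0215
t 16.17 shift [-0.001 -0.033 -0.062] turn [0.004 0.005 0.006] min rows 1.0
[ 0.52862944 -0.02443564  0.26820957] 0.021452226122928783 [ 0.57181303 -0.46032857 -0.70907011]
wrist 0.16 289 X [-3.5 -0.1  4. ] Y [-5.1 19.7]
wrist 0.2 56 X [-19.    1.4  21.7] Y [13.1 16. ]
wrist 0.21 216 X [-19.1  13.4  21.7] Y [-7.8 15.8]
wrist 0.22 219 X [-18.2 -14.   20.6] Y [-6.3 15.6]
wrist 0.23 272 X [-15.4   1.5  17.9] Y [-3.4 15.6]
wrist 0.24 754 X [-12.7   1.8  15.1] Y [-8.7 18.2]
wrist 0.25 771 X [-9.1  1.2 11.5] Y [-10.5  15.3]
wrist 0.26 100 X [-11.1   1.2  11.9] Y [ 9.5 14.4]
wrist 0.27 334 X [-19.7   7.7  21.6] Y [ 1.1 14.7]
wrist 0.28 558 X [-20.7  -4.9  23.2] Y [-6.4 14.6]
scene 0.1 36 X [-0.9  3.   7.6] Y [-18.5  16.3]
scene 0.11 30 X [1.3 3.5 7.1] Y [-18.1  18.9]
scene 0.12 36 X [-0.3  2.8  6.2] Y [-18.3  19.7]
scene 0.13 39 X [-0.7  2.3  5.5] Y [-17.5  19.6]
scene 0.14 35 X [-0.5  2.2  5.7] Y [-19.5  17.7]
scene 0.15 38 X [-3.6  2.7  5.7] Y [-19.2  17.8]
scene 0.16 35 X [-5.4 -0.4  6.6] Y [-17.3  18.5]
scene 0.2 41 X [-15.8  18.2  21.9] Y [-9.1 14. ]
scene 0.21 42 X [-18.2  17.4  21.5] Y [-9.  15.8]
scene 0.22 40 X [-15.3  17.3  21.8] Y [-8.9 16.3]
scene 0.23 44 X [-14.5  14.5  19.3] Y [-10.1  15.8]
scene 0.24 56 X [-9.7 11.5 16.2] Y [-13.   16.2]
scene 0.25 44 X [-9.3  9.9 12.9] Y [-10.1  14.7]
scene 0.26 27 X [-11.3   9.6  13.3] Y [-9.2 11.2]
scene 0.27 28 X [-19.8   8.5  22.9] Y [-9.6  8.2]
scene 0.28 53 X [-20.2  13.6  25.7] Y [-10.    7.6]
```

View pics/wrist9.png

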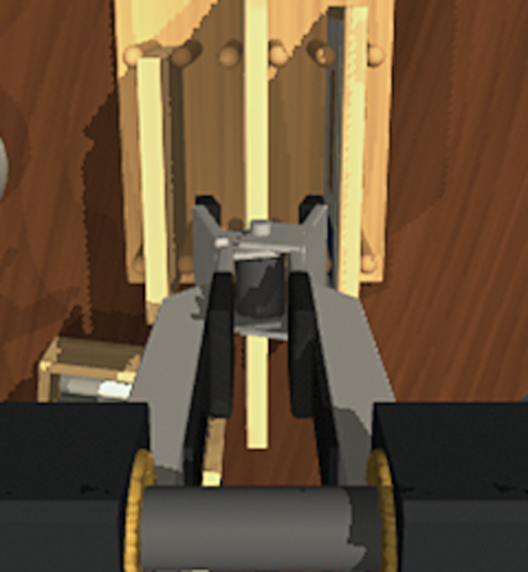

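View pics/scene9.png

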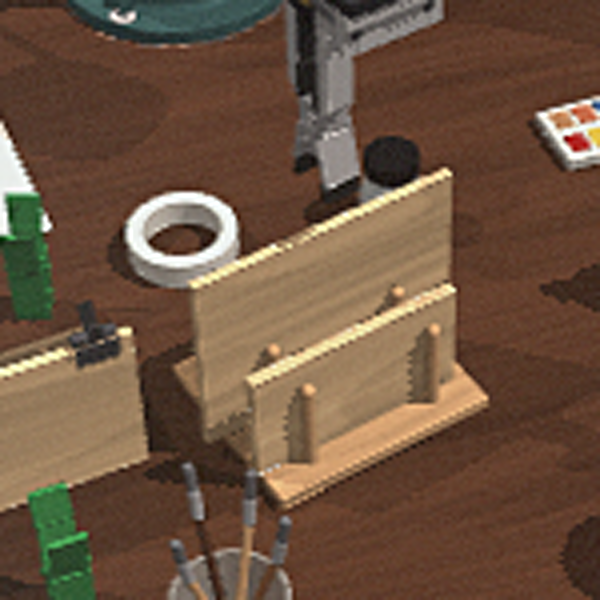

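```bash
python3 - <<'E'
from h import *
yaw=.2625;ex=np.array([np.cos(yaw),np.sin(yaw)]);ey=np.array([-np.sin(yaw),np.cos(yaw)])
for n in ['wrist','scene']:
    s=dict(np.load(f'pics/{n}9.npz'));W=cloud(s);D=W[...,:2]-np.array((.5290,-.0255));X=D@ex;Y=D@ey;Z=W[...,2]
    m=(abs(X-1e-3)<.006)&(abs(Y-.002)<.016)&(Z>.19)&(Z<.27)
    print(n,'coil',m.sum(),np.round(np.percentile(Z[m],[2,50,80,95,99]),4))
    m=(abs(X)<.025)&(abs(X)>.010)&(abs(Y-.002)<.016)&(Z>.18)&(Z<.23)
    print(n,'jaws z',m.sum(),np.round(np.percentile(Z[m],[0,1,3,5]),4))
    m=(abs(X)<.016)&(abs(X)>.006)&(Y>-.02)&(Y<.0)&(Z>.25)&(Z<.34)
    print(n,'handles',m.sum(),np.round(np.percentile(Z[m],[1,50,95,99]),4))
E
```

```text
wrist coil 1015 [0.2403 0.2504 0.2533 0.2551 0.2558]
wrist jaws z 491 [0.2033 0.2042 0.2052 0.2066]
wrist handles 617 [0.2524 0.2978 0.3285 0.334 ]
scene coil 16 [0.2357 0.2467 0.2513 0.2547 0.2551]
scene jaws z 121 [0.2005 0.2015 0.2028 0.2034]
scene handles 149 [0.2511 0.2912 0.3296 0.3349]
```

```bash
python3 -m inch '[[-0.003,-0.029,0,0.004,0.005,0.006,-1],[0,0,0,0,0,0,-1],[0,0,-0.06,0,0,0,-1],[0,0,-0.08,0,0,0,-1],[0,0,-0.08,0,0,0,-1],[0,0,-0.08,0,0,0,-1],[0,0,0,0,0,0,-1],[0,0,0,0,0,0,-1],[0,0,0,0,0,0,-1]]'
python3 m9.py 10 .196 | grep -v scene
python3 - <<'E'
from h import *
o=r.get_obs();print(o['ee_pos'])
E
```

```text
t: 17.02
ee_pos: [0.5285, -0.0268, 0.2385]
tool_rot: [-0.206, 1.56, 0.207]
force: [0.6, 0.4, -1.4]
width: 0.0211
t 17.02 shift [ 0.    -0.009 -0.425] turn [-0.001  0.001 -0.001] min rows 2.0
[ 0.52847519 -0.02684713  0.23845098] 0.02105703720260913 [ 0.64529938  0.44952624 -1.43219284]
wrist 0.15 29 X [-4. -4. -4.] Y [-1.8 19.6]
wrist 0.16 251 X [-3.2  0.5  4.2] Y [ 2.6 19.7]
wrist 0.17 49 X [-19.8 -13.3  20.8] Y [11.  13.8]
wrist 0.18 207 X [-20.  -11.7  20.9] Y [-9.8 13.7]
wrist 0.19 230 X [-19.  -14.4  20. ] Y [-9.  13.6]
wrist 0.2 269 X [-16.3   4.7  17.4] Y [-5.7 13.4]
wrist 0.21 685 X [-13.6   0.9  14.4] Y [-10.9  16.1]
wrist 0.22 841 X [-9.9  0.4 10.8] Y [-12.7  13.2]
wrist 0.23 96 X [-10.1   7.5  11.2] Y [ 7.6 12.1]
wrist 0.24 317 X [-20.2   6.9  20.9] Y [ 1.5 12.4]
wrist 0.25 558 X [-21.3  -5.7  22.5] Y [-9.  12.3]
wrist 0.26 1616 X [-20.3   0.6  21.2] Y [-11.8  12. ]
wrist 0.27 660 X [-21.7 -10.2  22.7] Y [-8.4  7.9]
wrist 0.28 795 X [-21.8  11.1  22.7] Y [-7.2  7.9]
[ 0.52874147 -0.02688045  0.23906312]
```

View pics/wrist10.png

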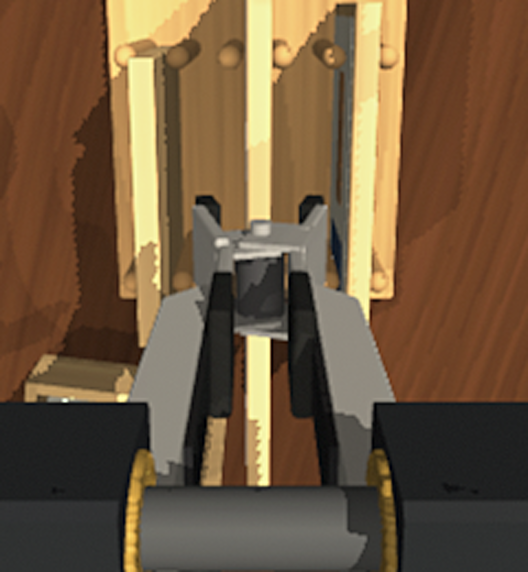

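View pics/scene10.png

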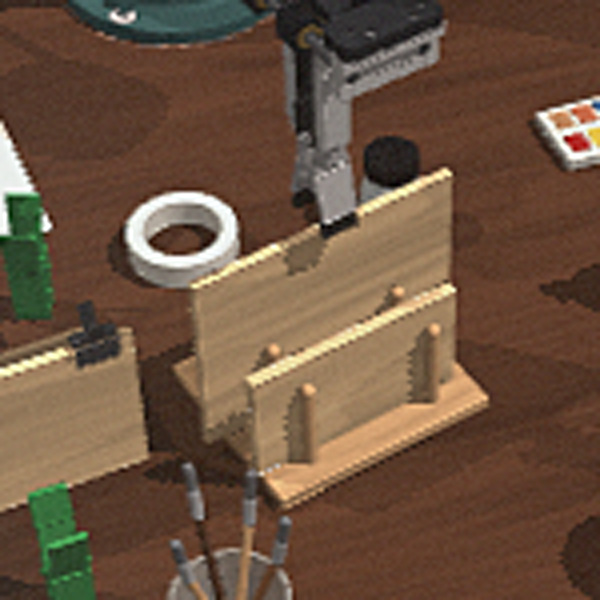

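```bash
python3 -m inch '[[0,-0.005,-0.06,0,0,0,-1],[0,0,-0.08,0,0,0,-1],[0,0,-0.08,0,0,0,-1],[0,0,-0.08,0,0,0,-1],[0,0,-0.07,0,0,0,-1],[0,0,-0.05,0,0,0,-1],[0,0,0,0,0,0,-1],[0,0,0,0,0,0,-1],[0,0,0,0,0,0,-1]]'
python3 m9.py 11 .196
python3 - <<'E'
from h import *
o=r.get_obs();print(o['ee_pos'],o['force'])
yaw=.2625;ex=np.array([np.cos(yaw),np.sin(yaw)]);ey=np.array([-np.sin(yaw),np.cos(yaw)])
s=dict(np.load('pics/wrist11.npz'));W=cloud(s);D=W[...,:2]-np.array((.5290,-.0255));X=D@ex;Y=D@ey;Z=W[...,2]
m=(abs(X-1e-3)<.006)&(abs(Y-.002)<.016)&(Z>.165)&(Z<.20);print('coil top',np.percentile(Z[m],[95,99]))
s=dict(np.load('pics/scene11.npz'));W=cloud(s);D=W[...,:2]-np.array((.5290,-.0255));X=D@ex;Y=D@ey;Z=W[...,2]
m=(X>.013)&(X<.025)&(abs(Y-.002)<.014)&(Z>.11)&(Z<.16);print('jaw low',np.percentile(Z[m],[1,3,5]))
m=(Z>.118)&(Z<.158)&(abs(X)<.008)&(abs(Y)<.1)&(abs(Y)>.03)
A=np.c_[Z[m]-.162,Y[m],np.ones(m.sum())];print('back face',np.round(np.linalg.lstsq(A,X[m],rcond=None)[0],4))
save(s['image'],'c11.png',(150,230,270,350),8)
E
```

```text
t: 17.87
ee_pos: [0.5286, -0.0274, 0.1967]
tool_rot: [-0.206, 1.56, 0.207]
force: [0.3, -0.7, -0.8]
width: 0.0214
t 17.87 shift [-0.001 -0.003 -0.007] turn [-0.     0.002 -0.001] min rows 1.0
[ 0.52862235 -0.02741065  0.19673284] 0.021409097658829784 [ 0.3388416  -0.67777761 -0.77716214]
wrist 0.13 64 X [-19.9   0.1  20.8] Y [10.5 13.2]
wrist 0.14 244 X [-19.9  12.6  20.9] Y [-11.  13.]
wrist 0.15 229 X [-18.5  -4.1  19.5] Y [-8.7 16.7]
wrist 0.16 433 X [-15.9   0.4  16.9] Y [-5.5 19.6]
wrist 0.17 1023 X [-12.8   0.4  13.9] Y [-10.6  15.4]
wrist 0.18 467 X [-9.7  0.9 10.8] Y [-13.4  12.5]
wrist 0.19 103 X [-13.4   7.6  14.5] Y [ 6.5 11.5]
wrist 0.2 395 X [-20.7   6.9  21.5] Y [-3.8 11.7]
wrist 0.21 559 X [-21.3  -5.7  22.4] Y [-9.6 11.7]
wrist 0.22 1610 X [-20.7  -5.7  21.2] Y [-12.4  11.3]
wrist 0.23 665 X [-21.7 -10.2  22.6] Y [-8.6  7.3]
wrist 0.24 842 X [-21.9 -10.2  22.6] Y [-8.8  7.4]
wrist 0.25 873 X [-21.6  11.   22.1] Y [-7.1  7.3]
wrist 0.26 834 X [-16.8   0.3  17.4] Y [-1.9  7.4]
wrist 0.27 451 X [-15.6 -11.8  16.1] Y [-11.2   7.4]
wrist 0.28 232 X [-12.1   0.2  12.6] Y [-
[... 360 characters left out ...]
scene 0.17 51 X [-11.3   8.8  14.6] Y [-14.5  15.2]
scene 0.18 33 X [-10.2   9.   13.5] Y [-13.7  11.3]
scene 0.19 28 X [-15.    9.3  13.8] Y [-11.9   9.8]
scene 0.2 25 X [-21.3  -5.8  22.7] Y [-12.1   5.8]
scene 0.21 54 X [-19.8  12.9  24.3] Y [-13.3   7.1]
scene 0.22 56 X [-18.2  10.9  24.7] Y [-13.3   6.7]
scene 0.23 44 X [-19.6  14.1  24.5] Y [-11.8   7.1]
scene 0.24 38 X [-19.6 -10.1  25. ] Y [-11.9   4.1]
scene 0.25 27 X [-22.6 -10.2  23.7] Y [-11.3   1.5]
scene 0.26 12 X [14.4 20.8 23.5] Y [-12.5  -5.7]
[ 0.52870735 -0.02742965  0.19689575] [-0.4195856   0.83163219 -1.68308009]
coil top [0.18366766 0.18436943]
jaw low [0.1304662  0.13198997 0.13336687]
back face [0.0048 0.0027 0.0028]
```

View pics/c11.png

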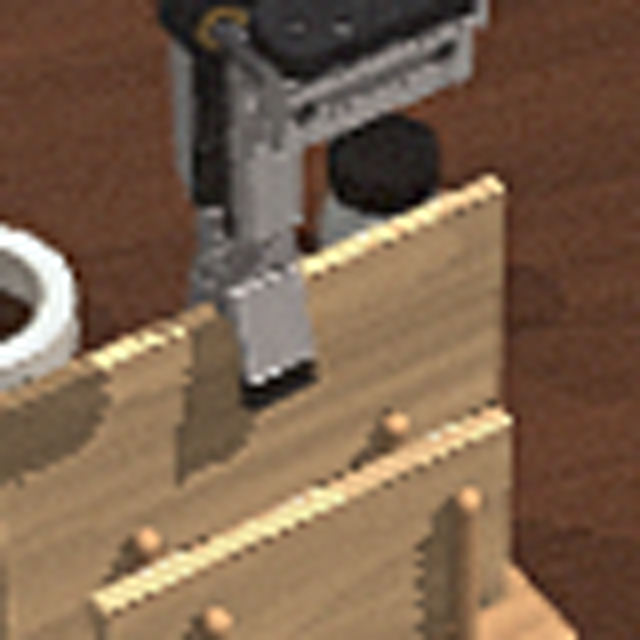

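View pics/wrist11.png

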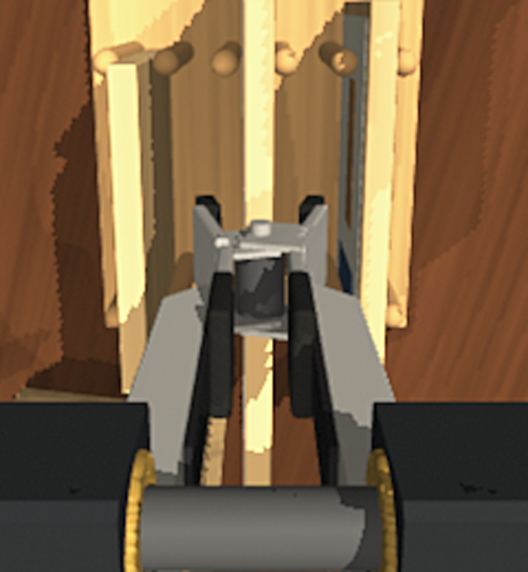

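```bash
python3 - <<'E'
from h import *
o=r.get_obs();print(o['t'],o['ee_pos'],o['width'],o['force'])
s=cams.snapshot('top');save(s['image'],'t12.png')
from bench import sign_off
print(sign_off())
E
```

```text
17.9667 [ 0.52870735 -0.02742965  0.19689575] 0.021503293758768263 [-0.4195856   0.83163219 -1.68308009]
the job is handed in; nothing more can be done
None
```

View pics/t12.png

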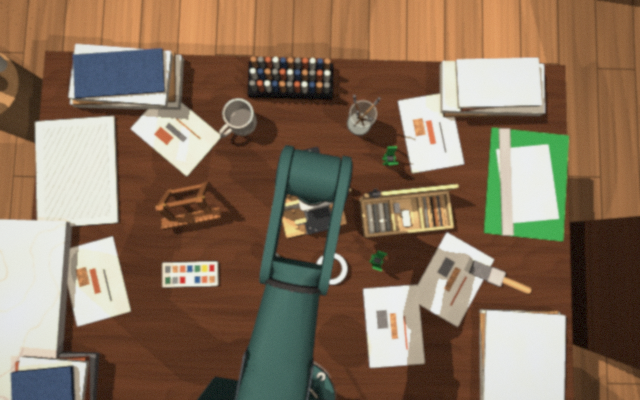

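The job is done and handed in at about 18 s of the 58 s allowed. The painted panel stands released in the rack's centre slot. The grey spring clip is held squeezed over the middle of its top edge, and sign-off gave no verdict.

**Last checks**
- **Grip:** the finger opening is 21.5 mm, which is the clip's stop, held at 32 N.
- **Centring:** the clip sits within about 0.5 mm of the panel's mid-plane and within about 1 mm of the middle of its top edge.
- **Depth:** the coil's underside is about 7 mm above the edge, and the jaw tips are about 31 mm below it, one on each side. No contact showed in the pictures, and the wrist force of under 2 N is no more than the clip's weight and noise.
- **Panel:** it leans 0.015 rad or less.
- **Everything else:** the easel, organiser, small panels, bulldog clip, green look-alikes, jars, mug and paintbox looked unmoved in the pictures. In the last top view the arm hid the ink jar, most of the rack and part of the tape.

**Readings that disagreed**
- The wrist camera and the arm's own position differed by about 1 mm, and the scene camera by up to 2 mm. I centred the panel and the clip by what the wrist camera showed of each relative to the other.
- While the clip was being squeezed, the tool was pushed up about 5 mm with 9 N. The later views gave no sign that the clip had slipped in the grip.

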